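Shut the glasses case and lay it in its sloping cradle

TASK

The tube-shaped glasses case stands on the shelf with its white cap not pushed home: press the cap down until it is fully shut while the case stands upright. Then pick the case up and lay it on its side in the sloping wooden cradle, base end down at the foot stop and cap at the high end, lowering it until it rests in the cradle before letting go. Do not let the case topple onto the shelf, and leave the mug, the lamp base and the wooden box where they stand.

Things in the scene. Friction and masses are not known exactly. Their poses are not given: they have to be found in the camera images.
- case: Hard plastic glasses case: a blue cylinder, 44 mm diameter, standing on its base, 0.13 to 0.24 kg with its cap. Blue body 118 mm tall; 140 mm with the cap shut. Origin at the centre of the base, z along the tube to the cap. Round: its yaw does not matter. A hand that will lean over the cap end should grip some 90 mm from the base, so that its body clears the cap.
- cap (a joint): How far the white cap (44 mm diameter, 22 mm tall, flat top marked with a small pair of spectacles) stands off the case, in m: 0 is fully shut, starts 0.008 to 0.012 with an orange neck showing in the gap. It slides straight along the tube with about 5 N of friction and stays where it is left.
- cap_top (a point): Centre of the flat top of the cap: 140 mm from the base of the case when shut, plus the gap when not.
- cradle: Wooden cradle fixed to the shelf: base board 176 x 80 x 12 mm, with two V-shaped cork-faced saddles, one low and one high, and a foot stop at the low end. Highest point about 80 mm. Origin under the middle of the base, on the shelf; x points horizontally from the low (foot stop) end to the high end, z up.
- trough: Frame of a seated case (part of the cradle). Origin: centre of the foot stop's inner face, where the case's base centre belongs, 43 mm above the shelf, 66 mm from the cradle's middle towards the low end. x: the seated case's centre line, base to cap, rising 18 degrees from horizontal; y horizontal, across. The stop is 9 mm thick, 50 mm wide, its top 6 mm below this line.
- saddle_high (a point): Point on the seated case's centre line over the middle of the high saddle, 118 mm along the trough's x; the low saddle is at 29 mm. Each saddle is 14 mm thick with 90 degree V faces that reach up to 5 mm below the centre line and 33 mm out to each side. Between the saddles there is free room for fingers down to 35 mm below the centre line.
- mug: Blue ceramic mug, bystander, 82 mm diameter, 92 mm tall, handle at its +y side; origin at the centre of its underside.
- lamp_base: Black lamp base with a toggle switch and brass socket, no bulb, bystander: round foot 116 mm diameter, 133 mm tall; origin at the centre of its underside.
- wood_box: Dark wooden box with a brass latch, bystander, 94 x 144 x 62 mm (x, y, z); origin at the centre of its underside.

How it is judged:
On the way, in this order (a step that is already met when the one before it is completed fails the run):
1. the cap is fully shut (gap under 2 mm) while the case stands upright on the shelf (value of joint cap below 0.002 m and angle between case's own z axis and vertical below 0.1 rad and height (world z) of case below 0.005 m), for 0.2 s.
2. the case rests in the cradle, base end low, while the fingers still hold it (angle between the z axis of case and the x axis of trough, either way round below 0.2 rad and x of case in the frame of trough between -0.01 and 0.03 m and x of cap_top in the frame of trough above 0.1 m and y of case in the frame of trough between -0.015 and 0.015 m and z of case in the frame of trough between -0.015 and 0.015 m and y of cap_top in the frame of trough between -0.015 and 0.015 m and z of cap_top in the frame of trough between -0.015 and 0.015 m and contact force between case and cradle above 0.3 N and contact force between the fingers and case above 0.5 N), for 0.05 s.
At the end, for the whole second after the job is handed in: Cap shut (gap under 2 mm); case lying still and released in both saddles, within 4 degrees of the trough, base and cap centres within 6 mm of its centre line, base within 20 mm of the foot stop, cap at the high end; mug, lamp base and wooden box within 20 mm of their starts (value of joint cap below 0.002 m and angle between the z axis of case and the x axis of trough, either way round below 0.07 rad and x of case in the frame of trough between -0.006 and 0.02 m and x of cap_top in the frame of trough above 0.1 m and y of case in the frame of trough between -0.006 and 0.006 m and z of case in the frame of trough between -0.006 and 0.006 m and y of cap_top in the frame of trough between -0.006 and 0.006 m and z of cap_top in the frame of trough between -0.006 and 0.006 m and contact force between the fingers and case below 0.05 N and linear speed of case below 0.02 m/s and angular speed of case below 0.1 rad/s and distance of each of mug, lamp_base, wood_box from where it was at the start of the episode below 0.02 m); the robot touches nothing.
It fails at once if the case topples onto the shelf (its cap sinks below 60 mm over the shelf) (height (world z) of cap_top below 0.06 m).
It fails at once if the mug is moved more than 20 mm or tipped (distance of mug from where it was at the start of the episode above 0.02 m or angle between mug's own z axis and vertical above 0.2 rad).
It fails at once if the lamp base is moved more than 20 mm or tipped (distance of lamp_base from where it was at the start of the episode above 0.02 m or angle between lamp_base's own z axis and vertical above 0.2 rad).
It fails at once if the wooden box is moved more than 20 mm or tipped (distance of wood_box from where it was at the start of the episode above 0.02 m or angle between wood_box's own z axis and vertical above 0.2 rad).
It also fails if it takes over 58 s, if anything falls off the work surface, if the arm or the gripper's body presses on something with over 40 N, if the wrist force passes 120 N, or if a joint passes its speed limit or range.

ROBOT

A 6-joint arm with a two-finger parallel gripper is mounted at the origin on the work surface. World frame = base frame: x ahead of the robot, y to its left, z up, the work surface at z = 0. Lengths are in m, angles in rad, forces in N, time in s.
With the tool pointing down it reaches from about 0.25 to 0.8 m from the base axis. Payload 3.9 kg.
Tool frame: the origin (TCP) lies at the very end of the fingers, on their centre line; the grasp point (between the pads) lies 19 mm behind it; z points along the fingers, y is the direction in which the jaws open and shut (so a half turn about z gives the same grasp; the last joint's range is limited). The gripper opens to 85 mm and grips with 20 to 120 N. Pads are 22 mm wide; open, the fingers measure 114 mm over their backs; the gripper's body (76 mm by 85 mm) begins 54 mm behind the grasp point. The pads swing forward as they close: fully open they stand 13 mm farther back than shut.
Start: joints at [-1.155, 0.26, -0.138, 1.173, 0, 1.571], TCP at [0.212, -0.48, 0.199] pointing down, gripper open.
Joint ranges: [-2.78, 2.78], [-0.83, 1.72], [-1.28, 1.37], [-1.9, 2.12], [-1.57, 1.48], [-3.14, 3.14]. Speed limits (rad/s): [2.57, 2.57, 3.14, 3.14, 3.14, 3.14].

INTERFACE

Orientations are given as a unit quaternion [x, y, z, w].
In Python, from rig import manip gives the robot as it stands. The module is installed in compiled form; this text tells all that it offers.
- The arm moves only by the shell command python3 -m handwheel 'ROWS' [FORCE]. ROWS is JSON, a list of rows, each a list of 7 numbers: the shift along the tool's x, y, z in m, then the turn, a rotation vector about the tool's x, y, z in degrees, then the opening, from 0 (shut) to 1 (fully open). In form: [[dx, dy, dz, wx, wy, wz, fingers], ...]. A call has exactly 8 rows; each row shifts and turns the commanded pose from where the row before left it, along the tool's axes as they then stand; what a row does not reach is not made up. A row lasts 1/10 s, in which the tool goes at most 50 mm and 8.59 degrees, less where a joint would pass 70% of its speed; a pose out of reach is approached as far as the arm can. A call with a gripper value outside its range is refused whole. The fingers move at their own pace and stop on an object; FORCE is the grip in N (left out, the last holds). Time passes only in rows, so rows that do not move let the fingers close, or fill a call up. It gives the time, the measured TCP pose, the force and the opening at its end, in the units of the state.
- manip.get_obs(): the state, without advancing time (a new reading comes with each control period).
- manip.snapshot(name): name is "scene" or "top" or "wrist"; returns a dict with "color" (420x560x3 uint8, red, green, blue), "K" (3x3 intrinsics, pixels), "R" (3x3) and "t" (3): a world point X has camera coordinates R X + t. Camera axes: x right, y down, z forward; pixel columns grow to the right and rows downward; lengths in m; the calibration is good to about 2 mm. The wrist camera is an equidistant fisheye: a pixel r from the principal point sees the ray r / f radians off the axis. A picture is of the moment at which its call begins. There is no depth.
- manip.sign_off(): hands the job in, once; it reports no verdict.
The state is a dict: "time_s": time; "q": joint angles; "joint_velocities": joint speeds; "tau": joint torques, N m; "tool_pos": TCP position; "eef_rot": TCP orientation; "wrist_force": force on the tool from outside, world axes, zero at the start; "moment": the same for the moment, N m; "grip_width": finger opening in m.
Only numpy, scipy, OpenCV 4.12 (cv2) and the standard library are available. Lean on these libraries where they do the work, as an engineer would, in place of code of your own. Each camera call takes 0.05 s, during which the arm holds its last target. There are 200 camera calls.

## Working session

There is one attempt and no reset: what is moved stays moved. The work goes in short steps, Python scripts to look and compute and a shell command to move; the robot and the scene stay as the last step left them, time stands still between calls to the robot, and variables do not carry over. Pictures are saved under pics/ and viewed, about 8 in all and at most 12, crops included, and the job is handed in when it is done.

```bash
mkdir -p pics; cat > h.py <<'E'
import numpy as np, cv2, pickle
from rig import manip
from scipy.spatial.transform import Rotation as Ro
def snap(n,fn=None):
    s=manip.snapshot(n)
    if fn: cv2.imwrite('pics/'+fn,cv2.cvtColor(s['color'],cv2.COLOR_RGB2BGR)); pickle.dump(s,open('pics/'+fn+'.pkl','wb'))
    return s
def load(fn): return pickle.load(open('pics/'+fn+'.pkl','rb'))
def ray(s,u,v):
    K,R,t=[np.array(s[k]) for k in 'KRt']
    d=R.T@np.linalg.solve(K,[u,v,1.]); return -R.T@t,d/np.linalg.norm(d)
def onz(s,u,v,z):
    c,d=ray(s,u,v); return c+d*(z-c[2])/d[2]
def proj(s,X):
    K,R,t=[np.array(s[k]) for k in 'KRt']
    p=K@(R@np.array(X,float)+t); return p[:2]/p[2]
E
python3 - <<'E'
from h import *
a=snap('scene','s0.png');b=snap('top','t0.png')
for s in(a,b): print(ray(s,280,210),s['K'])
o=manip.get_obs();print(o)
E
```

```text
(array([ 1.16068666, -0.6123847 ,  1.21165429]), array([-0.41790059,  0.44266002, -0.7933544 ])) [[470.13207891   0.         280.52517106]
 [  0.         470.13207891 212.76395335]
 [  0.           0.           1.        ]]
(array([ 0.33527   , -0.00379126,  1.39771056]), array([ 0.20402952,  0.01094029, -0.9789036 ])) [[415.96581467   0.         279.22922209]
 [  0.         415.96581467 208.26081368]
 [  0.           0.           1.        ]]
{'time_s': 0.1, 'q': array([-1.15499756e+00,  2.60611915e-01, -1.39246438e-01,  1.17270533e+00,
        1.99029411e-06,  1.57079188e+00]), 'joint_velocities': array([-4.70791047e-04, -1.33971400e-03,  4.04061979e-03,  2.36411940e-05,
       -6.32682323e-04,  4.05625162e-04]), 'tau': array([ 4.79077116e-04, -4.06506908e+01,  2.54528117e+01,  1.00887616e-02,
        4.11563008e-05,  1.33582180e-06]), 'tool_pos': array([ 0.21178622, -0.47964867,  0.19794914]), 'eef_rot': array([ 9.78465811e-01,  2.06407066e-01, -1.81419857e-04, -8.64855076e-04]), 'wrist_force': array([-0.20399607,  0.39718697,  0.01523065]), 'moment': array([ 0.02954231, -0.01438531,  0.01479333]), 'grip_width': 0.08546463432877749}
```

View pics/s0.png

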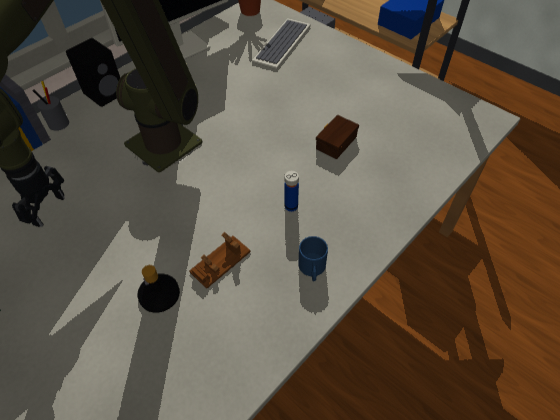

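View pics/t0.png

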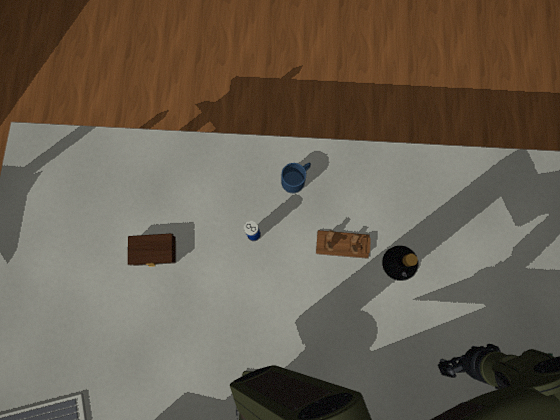

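Top view: cap at about (251,228), cradle around (343,243), mug (293,177), lamp (401,263), box (151,249). I'll enlarge the cradle and case.

```bash
python3 - <<'E'
from h import *
a=cv2.imread('pics/s0.png');b=cv2.imread('pics/t0.png')
f=lambda i,x,y,w,h:cv2.resize(i[y:y+h,x:x+w],(400,400*h//w),interpolation=cv2.INTER_CUBIC)
A=f(a,180,225,80,70);B=f(b,305,215,80,70)
C=cv2.resize(a[165:215,270:320],(240,240),interpolation=cv2.INTER_CUBIC);D=cv2.resize(b[210:260,230:280],(240,240),interpolation=cv2.INTER_CUBIC)
im=np.zeros((600,800,3),np.uint8);im[:350,:400]=A;im[:350,400:]=B;im[355:595,:240]=C;im[355:595,400:640]=D
cv2.imwrite('pics/c0.png',cv2.convertScaleAbs(im,alpha=1.8))
s=load('t0.png')
g=b.astype(int);blue,gr,red=g[...,0],g[...,1],g[...,2]
m=((red-blue>25)).astype(np.uint8);m[:200]=0;m[290:]=0
cs,_=cv2.findContours(m,cv2.RETR_EXTERNAL,cv2.CHAIN_APPROX_NONE)
for c in cs:
    if cv2.contourArea(c)>30:
        r=cv2.minAreaRect(c);print(r,cv2.contourArea(c)); print([onz(s,*p,0.012).round(4) for p in cv2.boxPoints(r)])
E
```

```text
((409.5, 259.0), (12.0, 15.0), 90.0) 133.0
[array([ 0.5016, -0.4022,  0.012 ]), array([ 0.5044, -0.452 ,  0.012 ]), array([ 0.4647, -0.4516,  0.012 ]), array([ 0.4618, -0.402 ,  0.012 ])]
((149.5, 250.0), (32.0, 43.0), 90.0) 1212.5
[array([0.5123, 0.5173, 0.012 ]), array([0.5206, 0.3729, 0.012 ]), array([0.4143, 0.3609, 0.012 ]), array([0.406, 0.503, 0.012])]
((343.2069091796875, 243.5172576904297), (54.145652770996094, 24.747554779052734), 4.763641834259033) 1198.5
[array([ 0.4829, -0.1138,  0.012 ]), array([ 0.5662, -0.1174,  0.012 ]), array([ 0.5614, -0.2991,  0.012 ]), array([ 0.4783, -0.2933,  0.012 ])]
```

View pics/c0.png

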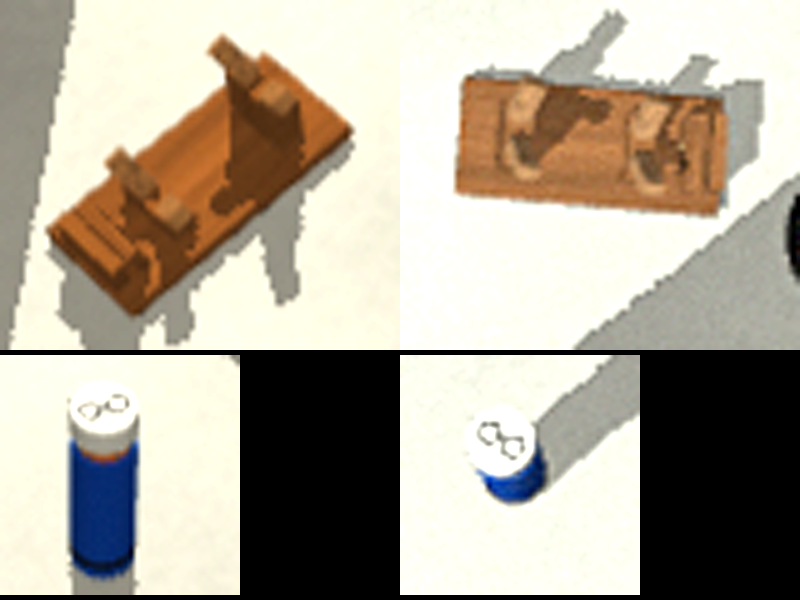

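Enlarged: the high saddle is toward +y (left in the top view), and the foot stop is at the −y end. The case shows an orange gap under the cap. Next I'll locate the case and the cradle.

```bash
python3 - <<'E'
from h import *
a=load('s0.png');b=load('t0.png')
def blob(s,f,box):
    x0,y0,x1,y1=box;g=s['color'].astype(int);m=f(g[...,0],g[...,1],g[...,2]).astype(np.uint8)
    k=np.zeros_like(m);k[y0:y1,x0:x1]=m[y0:y1,x0:x1];return k
for n,s,bx in(('scene',a,(276,165,306,215)),('top',b,(238,215,268,245))):
    g=s['color'].astype(int);x0,y0,x1,y1=bx
    print(n,s['color'][y0:y1:4,(x0+x1)//2].tolist())
    mb=blob(s,lambda r,g,b:(b-r>30),bx); ys,xs=np.nonzero(mb);print('blue',xs.min(),xs.max(),ys.min(),ys.max(),xs.mean())
# white cap bright
for n,s,bx in(('scene',a,(276,165,306,190)),('top',b,(240,216,264,240))):
    m=blob(s,lambda r,g,b:(r>185)&(b>170),bx)
    c=max(cv2.findContours(m,0,1)[0],key=cv2.contourArea);print(n,cv2.contourArea(c),cv2.minEnclosingCircle(c),cv2.boundingRect(c))
    u,v=cv2.minEnclosingCircle(c)[0];print(onz(s,u,v,.150))
E
```

```text
scene [[152, 150, 135], [149, 146, 133], [181, 178, 163], [167, 164, 150], [129, 125, 115], [90, 79, 65], [5, 25, 64], [3, 24, 63], [5, 25, 63], [4, 25, 63], [4, 25, 63], [6, 13, 27], [81, 80, 72]]
blue 285 298 183 211 291.061433447099
top [[143, 144, 134], [140, 143, 132], [165, 167, 157], [109, 108, 104], [82, 81, 77], [43, 65, 100], [4, 32, 81], [147, 148, 138]]
blue 246 259 231 239 253.75757575757575Traceback (most recent call last):
  File "<stdin>", line 13, in <module>
ValueError: max() iterable argument is empty
```

```bash
python3 - <<'E'
from h import *
a=load('s0.png');b=load('t0.png')
P=[]
for n,s,bx,th in(('scene',a,(276,165,306,190),160),('top',b,(240,214,264,240),154)):
    x0,y0,x1,y1=bx;m=np.zeros((420,560),np.uint8);m[y0:y1,x0:x1]=s['color'][y0:y1,x0:x1,0]>th
    m=cv2.morphologyEx(m,cv2.MORPH_CLOSE,np.ones((5,5)))
    c=max(cv2.findContours(m,0,1)[0],key=cv2.contourArea);e=cv2.fitEllipse(c);print(n,cv2.contourArea(c),e,cv2.boundingRect(c))
    P.append((s,*e[0]));print(onz(s,*e[0],.150))
(c1,d1),(c2,d2)=[ray(*p) for p in P]
x=np.linalg.lstsq(np.c_[d1,-d2],c2-c1,rcond=None)[0];print('tri',c1+d1*x[0],c2+d2*x[1])
# cradle board corners by colour mask in scene
g=cv2.imread('pics/s0.png').astype(int);m=((g[...,2]-g[...,0]>25)).astype(np.uint8);m[:225]=0;m[295:]=0;m[:,:185]=0;m[:,256:]=0
c=max(cv2.findContours(m,0,1)[0],key=cv2.contourArea);r=cv2.approxPolyDP(c,3,True)[:,0]
for p in r: print(p,onz(a,*map(float,p),.012).round(3))
# expected cradle points check in top
E
```

```text
scene 93.0 ((291.0824279785156, 175.2513427734375), (9.531831741333008, 12.701651573181152), 90.67994689941406) (285, 170, 14, 11)
[0.53680213 0.0995959  0.15      ]
top 131.5 ((250.4793701171875, 227.43563842773438), (12.89670467376709, 13.177391052246094), 106.2612075805664) (244, 221, 14, 14)
[0.53614109 0.09655201 0.15      ]
tri [0.53766477 0.09861145 0.15146795] [0.53597626 0.09646967 0.15102387]
[224 231] [ 0.455 -0.121  0.012]
[221 235] [ 0.459 -0.137  0.012]
[225 241] [ 0.485 -0.144  0.012]
[206 256] [ 0.482 -0.22   0.012]
[203 254] [ 0.47  -0.221  0.012]
[189 270] [ 0.481 -0.286  0.012]
[206 287] [ 0.56  -0.29   0.012]
[250 251] [ 0.567 -0.119  0.012]
```

```bash
python3 -m handwheel '[[0.033,-0.025,0,0,0,0,0],[0.033,-0.025,0,0,0,0,0],[0.033,-0.025,0,0,0,0,0],[0.033,-0.025,0,0,0,0,0],[0.033,-0.025,0,0,0,0,0],[0.033,-0.025,0,0,0,0,0],[0.033,-0.025,0,0,0,0,0],[0.033,-0.025,0,0,0,0,0]]' 40; python3 -c "
from h import *
o=manip.get_obs();print(o['q'].round(3),Ro.from_quat(o['eef_rot']).as_matrix().round(3))"
```

```text
time_s: 0.9
tool_pos: [0.373, -0.189, 0.1985]
eef_rot: [0.978, 0.206, -0.0, -0.0]
wrist_force: [0.5, -0.5, 0.0]
grip_width: -0.0
[-0.469  0.077 -0.367  1.126 -0.     2.257] [[ 0.915  0.404 -0.   ]
 [ 0.404 -0.915  0.   ]
 [-0.    -0.    -1.   ]]
```

```bash
python3 -m handwheel '[[0.033,-0.0245,0,0,0,0,0],[0.033,-0.0245,0,0,0,0,0],[0.033,-0.0245,0,0,0,0,0],[0.033,-0.0245,0,0,0,0,0],[0.033,-0.0245,0,0,0,0,0],[0.033,-0.0245,0,0,0,0,0],[0.033,-0.0245,0,0,0,0,0],[0.033,-0.0245,0,0,0,0,0]]'
python3 -m handwheel '[[0,0,0,0,0,-8.5,0],[0,0,0,0,0,-8.5,0],[0,0,0,0,0,-8.5,0],[0,0,0,0,0,-8.5,0],[0,0,0,0,0,-8.5,0],[0,0,0,0,0,-8.5,0],[0,0,0,0,0,-8.5,0],[0,0,0,0,0,-8.5,0]]'
python3 - <<'E'
from h import *
w=snap('wrist','w1.png');s=snap('scene','s1.png');t=snap('top','t1.png');o=manip.get_obs()
print(o['q'].round(3),o['tool_pos'],Ro.from_quat(o['eef_rot']).as_matrix().round(3))
print(w['K'],-w['R'].T@w['t'],w['R'])
im=np.zeros((420,800,3),np.uint8);im[:,:560]=w['color'][...,::-1]
im[:200,560:]=cv2.resize(s['color'][130:230,240:360,::-1],(240,200));im[205:405,560:]=cv2.resize(t['color'][180:280,190:310,::-1],(240,200))
cv2.imwrite('pics/v1.png',im)
E
```

```text
time_s: 1.7
tool_pos: [0.5354, 0.0969, 0.1982]
eef_rot: [0.978, 0.207, -0.0, 0.0]
wrist_force: [1.2, -1.3, 0.5]
grip_width: -0.0003
time_s: 2.5
tool_pos: [0.5346, 0.0952, 0.1981]
eef_rot: [0.694, 0.72, -0.001, -0.0]
wrist_force: [0.2, 0.8, -0.7]
grip_width: -0.0
[ 0.176  0.292 -0.094  1.186  0.     1.718] [0.534789   0.09520741 0.19830287] [[-0.029  1.    -0.001]
 [ 1.     0.029 -0.   ]
 [-0.    -0.001 -1.   ]]
[[325.1922621    0.         286.27118642]
 [  0.         325.1922621  214.12912234]
 [  0.           0.           1.        ]] [0.53104448 0.17764203 0.37284055] [[ 0.99927172  0.03813806 -0.00123131]
 [ 0.03653244 -0.94688741  0.31948337]
 [ 0.01101857 -0.31929568 -0.94759108]]
```

View pics/v1.png

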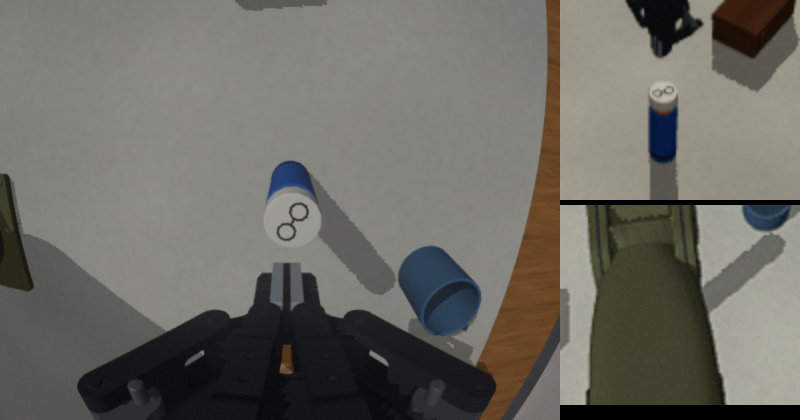

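The wrist view shows the cap at (292,219), just ahead of the closed fingertips at (287,264), and the mug to the right at (440,290). I'll cast a fisheye ray to the cap plane.

```bash
cat >> h.py <<'E'
def fray(s,u,v):
    K,R,t=[np.array(s[k]) for k in 'KRt'];x=np.array([u-K[0,2],v-K[1,2]]);r=np.hypot(*x);th=r/K[0,0]
    d=np.r_[x/max(r,1e-9)*np.sin(th),np.cos(th)];return -R.T@t,R.T@d
def fonz(s,u,v,z):
    c,d=fray(s,u,v); return c+d*(z-c[2])/d[2]
def fproj(s,X):
    K,R,t=[np.array(s[k]) for k in 'KRt'];p=R@np.array(X,float)+t;r=np.hypot(p[0],p[1]);th=np.arctan2(r,p[2])
    return K[:2,2]+K[0,0]*th*p[:2]/r
E
python3 - <<'E'
from h import *
w=load('w1.png');g=w['color'].astype(int)
m=((g.min(2)>125)).astype(np.uint8);m[:170]=0;m[255:]=0;m[:,:255]=0;m[:,330:]=0
m=cv2.morphologyEx(m,cv2.MORPH_CLOSE,np.ones((9,9)))
c=max(cv2.findContours(m,0,1)[0],key=cv2.contourArea);e=cv2.fitEllipse(c);print(e,cv2.contourArea(c),g[219,300])
for z in(.148,.151):
    P=np.array([fonz(w,*map(float,p),z) for p in c[:,0]])
    (x,y),r=cv2.minEnclosingCircle(P[:,:2].astype(np.float32));print(z,x,y,r, fonz(w,*e[0],z))
o=manip.get_obs();print('tcp in view',fproj(w,o['tool_pos']))
E
```

```text
((284.5912170410156, 221.35098266601562), (68.10693359375, 96.62692260742188), 147.24606323242188) 4256.5 [63 64 62]
0.148 0.538150429725647 0.10144392400979996 0.0427163764834404 [0.5326383  0.09623349 0.148     ]
0.151 0.5380555391311646 0.10246056318283081 0.042147763073444366 [0.53261703 0.09731971 0.151     ]
tcp in view [287.64337912 251.99776829]
```

```bash
python3 - <<'E'
from h import *
w=load('w1.png');g=w['color'].astype(int);print(g[225,268:276:4].tolist(),g[225,245:255:5].tolist())
for th in (135,145,155):
    m=((g.min(2)>th)).astype(np.uint8);m[:170]=0;m[255:]=0;m[:,:255]=0;m[:,330:]=0
    m=cv2.morphologyEx(m,cv2.MORPH_CLOSE,np.ones((9,9)))
    c=max(cv2.findContours(m,0,1)[0],key=cv2.contourArea);e=cv2.fitEllipse(c)
    P=np.array([fonz(w,*map(float,p),.151) for p in c[:,0]])
    (x,y),r=cv2.minEnclosingCircle(P[:,:2].astype(np.float32));print(th,e,x,y,r, fonz(w,*e[0],.151))
E
```

```text
[[155, 155, 150], [154, 154, 148]] [[136, 136, 130], [137, 137, 132]]
135 ((291.059814453125, 219.5799560546875), (54.53976821899414, 56.754703521728516), 112.55745697021484) 0.5373353362083435 0.09903940558433533 0.022260574623942375 [0.53724782 0.09886313 0.151     ]
145 ((290.9649658203125, 219.3307647705078), (51.55223846435547, 54.480812072753906), 87.3566665649414) 0.5372473001480103 0.098458431661129 0.02049744315445423 [0.53717096 0.09905181 0.151     ]
155 ((280.0910949707031, 209.26275634765625), (21.715696334838867, 37.5894889831543), 50.979183197021484) 0.5273120403289795 0.11360190063714981 0.006704302970319986 [0.52905924 0.10639771 0.151     ]
```

```bash
python3 -m handwheel '[[0.0015,0.001,0.01,0,0,0,0],[0.0015,0.001,0.01,0,0,0,0],[0,0,0.01,0,0,0,0],[0,0,0.008,0,0,0,0],[0,0,0.005,0,0,0,0],[0,0,0.001,0,0,0,0],[0,0,0,0,0,0,0],[0,0,0,0,0,0,0]]' 40
python3 -m handwheel '[[0,0,0.0015,0,0,0,0],[0,0,0.0015,0,0,0,0],[0,0,0.0015,0,0,0,0],[0,0,0.0015,0,0,0,0],[0,0,0.0015,0,0,0,0],[0,0,0.0015,0,0,0,0],[0,0,0.0015,0,0,0,0],[0,0,0,0,0,0,0]]'
```

```text
time_s: 3.45
tool_pos: [0.5374, 0.0983, 0.1552]
eef_rot: [0.696, 0.718, 0.0, 0.0]
wrist_force: [0.5, -0.3, 1.2]
grip_width: 0.0001
time_s: 4.25
tool_pos: [0.5368, 0.0983, 0.1439]
eef_rot: [0.696, 0.718, -0.0, -0.0]
wrist_force: [-0.2, -0.5, 0.4]
grip_width: -0.0001
```

```bash
python3 -m handwheel '[[0,0,0.001,0,0,0,0],[0,0,0.001,0,0,0,0],[0,0,0.001,0,0,0,0],[0,0,0.0005,0,0,0,0],[0,0,0,0,0,0,0],[0,0,0,0,0,0,0],[0,0,0,0,0,0,0],[0,0,0,0,0,0,0]]' 
python3 - <<'E'
from h import *
w=snap('wrist','w2.png');s=snap('scene','s2.png');print(manip.get_obs()['wrist_force'],manip.get_obs()['tool_pos'])
im=np.zeros((420,760,3),np.uint8);im[:,:400]=w['color'][:,80:480,::-1]
im[:360,400:]=cv2.resize(s['color'][160:220,260:320,::-1],(360,360),interpolation=cv2.INTER_CUBIC)
cv2.imwrite('pics/v2.png',cv2.convertScaleAbs(im,alpha=1.5))
E
```

```text
time_s: 5.05
tool_pos: [0.5371, 0.0983, 0.1408]
eef_rot: [0.696, 0.718, 0.0, 0.0]
wrist_force: [0.5, -0.1, 0.4]
grip_width: -0.0
[ 0.73296561 -0.71784016 -0.78432711] [0.53705901 0.09836536 0.1407471 ]
```

View pics/v2.png

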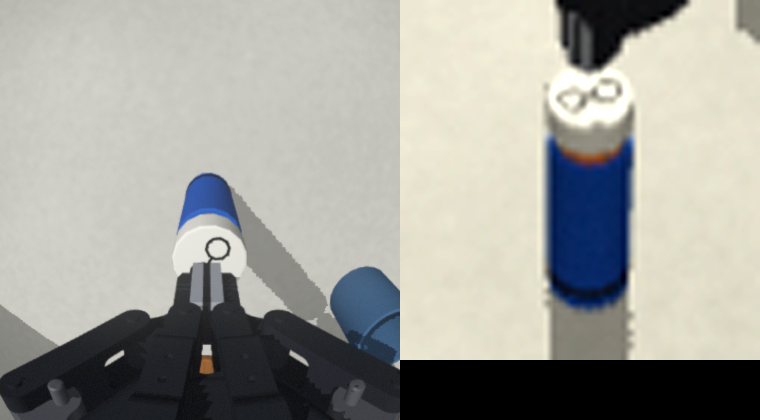

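```bash
python3 - <<'E'
from h import *
w=load('w2.png');s=load('s2.png')
for z in(.1408,.146,.15,.155,.16): print(z,'wrist',fproj(w,[.537,.0983,z]).round(1),fproj(w,[.537,.1093,z]).round(1),'scene',proj(s,[.537,.0983,z]).round(1))
print('cap edge/top', proj(s,[.537,.098,.151]).round(1))
E
```

```text
0.1408 wrist [287.3 252. ] [288.  234.8] scene [290.8 177.5]
0.146 wrist [287.4 255.8] [288.  238.3] scene [290.8 176.4]
0.15 wrist [287.4 258.9] [288.1 241.1] scene [290.8 175.5]
0.155 wrist [287.4 262.9] [288.1 244.8] scene [290.9 174.4]
0.16 wrist [287.5 267.1] [288.2 248.7] scene [290.9 173.3]
cap edge/top [290.8 175.4]
```

The fingertips look about 14 mm short of the nominal TCP in both views: row 263 in the wrist picture and row 172 in the scene picture, each giving z≈0.155. That explains why no contact registered, so I'll keep lowering and watch the force.

```bash
python3 -m handwheel '[[0,0,0.001,0,0,0,0],[0,0,0.001,0,0,0,0],[0,0,0.001,0,0,0,0],[0,0,0.001,0,0,0,0],[0,0,0.001,0,0,0,0],[0,0,0.001,0,0,0,0],[0,0,0.001,0,0,0,0],[0,0,0,0,0,0,0]]'
python3 -c "
from h import *
print(manip.get_obs()['wrist_force'])"
```

```text
time_s: 5.95
tool_pos: [0.5369, 0.0983, 0.1335]
eef_rot: [0.696, 0.718, -0.0, -0.0]
wrist_force: [0.1, 1.0, -0.5]
grip_width: -0.0002
[ 0.09722395  1.01759035 -0.48099367]
```

```bash
python3 -m handwheel '[[0,0,0.001,0,0,0,0],[0,0,0.001,0,0,0,0],[0,0,0.001,0,0,0,0],[0,0,0.001,0,0,0,0],[0,0,0.001,0,0,0,0],[0,0,0,0,0,0,0],[0,0,0,0,0,0,0],[0,0,0,0,0,0,0]]'
python3 - <<'E'
from h import *
w=snap('wrist','w3.png');s=snap('scene','s3.png');print(manip.get_obs()['wrist_force'],manip.get_obs()['tool_pos'])
im=np.zeros((420,760,3),np.uint8);im[:,:400]=w['color'][:,80:480,::-1]
im[:360,400:]=cv2.resize(s['color'][160:220,260:320,::-1],(360,360),interpolation=cv2.INTER_CUBIC)
cv2.imwrite('pics/v3.png',cv2.convertScaleAbs(im,alpha=1.5))
E
```

```text
time_s: 6.75
tool_pos: [0.537, 0.0983, 0.1287]
eef_rot: [0.696, 0.718, 0.0, 0.0]
wrist_force: [0.5, 0.0, 0.7]
grip_width: 0.0001
[ 0.27327537 -0.80585194 -0.26919771] [0.53706217 0.09833131 0.12876394]
```

View pics/v3.png

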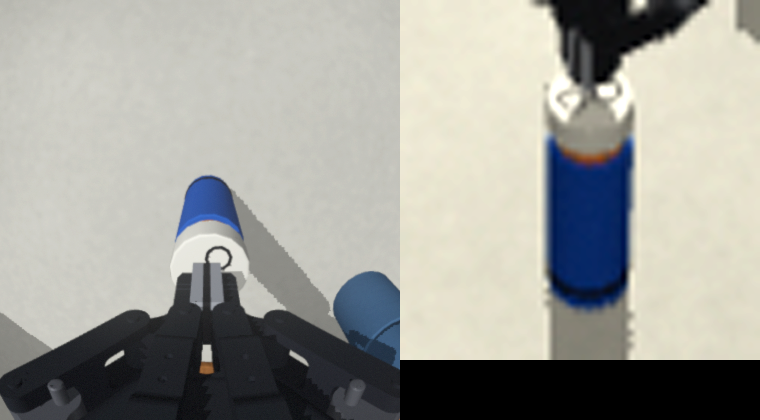

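```bash
python3 -m handwheel '[[0,0,0.001,0,0,0,0],[0,0,0.001,0,0,0,0],[0,0,0.001,0,0,0,0],[0,0,0.001,0,0,0,0],[0,0,0,0,0,0,0],[0,0,0,0,0,0,0],[0,0,0,0,0,0,0],[0,0,0,0,0,0,0]]'
python3 -m handwheel '[[0,0,0.001,0,0,0,0],[0,0,0.001,0,0,0,0],[0,0,0.001,0,0,0,0],[0,0,0.001,0,0,0,0],[0,0,0,0,0,0,0],[0,0,0,0,0,0,0],[0,0,0,0,0,0,0],[0,0,0,0,0,0,0]]'
```

```text
time_s: 7.65
tool_pos: [0.5371, 0.0983, 0.1248]
eef_rot: [0.696, 0.718, 0.0, 0.0]
wrist_force: [-0.1, -0.4, 0.3]
grip_width: 0.0002
time_s: 8.45
tool_pos: [0.5371, 0.0983, 0.1208]
eef_rot: [0.696, 0.718, 0.0, 0.0]
wrist_force: [0.6, 0.4, -0.7]
grip_width: 0.0001
```

```bash
python3 -m handwheel '[[0,0,0,0,0,0,0],[0,0,0,0,0,0,0],[0,0,0,0,0,0,0],[0,0,0,0,0,0,0],[0,0,0,0,0,0,0],[0,0,0.001,0,0,0,0],[0,0,0.001,0,0,0,0],[0,0,0.001,0,0,0,0]]'
python3 - <<'E'
from h import *
s=snap('scene','s4.png')
for n in('s0.png','s3.png','s4.png'):
    g=load(n)['color'].astype(int)[165:195,280:303]; m=(g[...,0]-g[...,2]>35);print(n,m.sum(),g[:,11].tolist()[3:22:1])
E
```

```text
time_s: 9.25
tool_pos: [0.537, 0.0983, 0.1176]
eef_rot: [0.696, 0.718, -0.0, -0.0]
wrist_force: [-0.1, -0.4, 0.3]
grip_width: 0.0002
s0.png 8 [[149, 146, 133], [149, 146, 133], [161, 158, 143], [179, 174, 161], [182, 179, 165], [181, 178, 163], [179, 177, 162], [120, 118, 109], [121, 119, 109], [167, 164, 150], [177, 173, 159], [177, 174, 160], [178, 175, 161], [129, 125, 115], [95, 93, 84], [91, 89, 81], [90, 88, 80], [90, 79, 65], [85, 45, 24]]
s3.png 9 [[51, 51, 51], [53, 54, 55], [53, 54, 55], [53, 54, 55], [52, 54, 55], [52, 53, 53], [54, 55, 56], [87, 85, 80], [84, 82, 75], [100, 98, 89], [108, 107, 96], [110, 107, 98], [108, 106, 96], [108, 105, 96], [101, 99, 89], [98, 96, 87], [97, 96, 86], [97, 83, 69], [91, 48, 25]]
s4.png 9 [[9, 9, 12], [10, 10, 10], [45, 45, 46], [54, 55, 56], [53, 53, 55], [53, 54, 55], [53, 54, 55], [44, 46, 47], [50, 51, 52], [74, 73, 71], [102, 100, 91], [109, 106, 97], [110, 107, 97], [107, 106, 96], [100, 98, 89], [97, 96, 86], [98, 96, 87], [98, 86, 71], [91, 49, 26]]
```

```bash
python3 -m handwheel '[[0,0,0.001,0,0,0,0],[0,0,0.001,0,0,0,0],[0,0,0.001,0,0,0,0],[0,0,0.001,0,0,0,0],[0,0,0.001,0,0,0,0],[0,0,0.001,0,0,0,0],[0,0,0.001,0,0,0,0],[0,0,0.001,0,0,0,0]]'
python3 - <<'E'
from h import *
s=snap('scene','s5.png');w=snap('wrist','w5.png');print(manip.get_obs()['wrist_force'],manip.get_obs()['tau'])
g=s['color'].astype(int)[165:195,280:303];print(g[:,11,0].tolist()[3:])
g=w['color'].astype(int); print(g[240:275:2,282,0],g[240:275:2,260,0])
E
```

```text
time_s: 10.1
tool_pos: [0.5371, 0.0983, 0.1096]
eef_rot: [0.696, 0.718, 0.0, 0.0]
wrist_force: [-1.0, 0.2, 5.0]
grip_width: -0.0003
[-0.52724845 -0.55306436  2.83585697] [-3.30189569e-02 -4.18843353e+01  2.25413293e+01 -8.22845008e-02
 -1.94993382e-02 -2.42324296e-05]
[11, 10, 11, 18, 47, 53, 53, 53, 53, 45, 50, 85, 105, 109, 110, 102, 98, 98, 98, 62, 20, 5, 5, 3, 5, 4, 3]
[134 143 162 157 154 153 154 154 153 154 154 133  87  85  84  85  85  86] [109 135 138 139 140 140 148 162 161 155 154 154 155 154 154 152 153 113]
```

```bash
python3 -m handwheel '[[0,0,0.001,0,0,0,0],[0,0,0.001,0,0,0,0],[0,0,0.001,0,0,0,0],[0,0,0.001,0,0,0,0],[0,0,0.001,0,0,0,0],[0,0,0,0,0,0,0],[0,0,0,0,0,0,0],[0,0,0.0005,0,0,0,0]]'
python3 -m handwheel '[[0,0,0.001,0,0,0,0],[0,0,0.001,0,0,0,0],[0,0,0.001,0,0,0,0],[0,0,0,0,0,0,0],[0,0,0,0,0,0,0],[0,0,0,0,0,0,0],[0,0,0,0,0,0,0],[0,0,0.0005,0,0,0,0]]'
python3 - <<'E'
from h import *
s=snap('scene','s6.png')
for n in ('s0.png','s5.png','s6.png'):
  g=load(n)['color'].astype(int)[165:195,280:303];print(n,(g[...,0]-g[...,2]>35).sum(),g[:,11,0].tolist()[18:])
E
```

```text
time_s: 11.0
tool_pos: [0.5391, 0.0987, 0.1074]
eef_rot: [0.696, 0.718, 0.002, 0.002]
wrist_force: [-3.2, 0.0, 23.4]
grip_width: -0.0002
time_s: 11.8
tool_pos: [0.5419, 0.0993, 0.1075]
eef_rot: [0.696, 0.718, 0.005, 0.004]
wrist_force: [-4.0, -0.2, 38.9]
grip_width: 0.0003
s0.png 8 [91, 90, 90, 85, 45, 10, 5, 4, 5, 4, 3, 3]
s5.png 0 [102, 98, 98, 98, 62, 20, 5, 5, 3, 5, 4, 3]
s6.png 0 [112, 101, 96, 96, 95, 48, 8, 4, 4, 4, 5, 3]
```

The cap reached its stop: the force rose to 39 N and the orange is gone. I'll back off, turn the wrist and open the fingers.

```bash
python3 -m handwheel '[[0,0,-0.006,0,0,0,0],[0,0,-0.006,0,0,0,0],[0,0,-0.02,0,0,0,0],[0,0,-0.04,0,0,-8.5,0],[0,0,-0.04,0,0,-8.5,0],[0,0,-0.03,0,0,-8.5,0.5],[0,0,0,0,0,-8.5,1],[0,0,0,0,0,-8.5,1]]' 40
python3 -m handwheel '[[0,0,0,0,0,-8.5,1],[0,0,0,0,0,-8.5,1],[0,0,0,0,0,-8.5,1],[0,0,0,0,0,-8.5,1],[0,0,0,0,0,-8.5,1],[0,0,0,0,0,-8.5,1],[0,0,0,0,0,-4.5,1],[0,0,0,0,0,0,1]]'
python3 - <<'E'
from h import *
w=snap('wrist','w7.png');s=snap('scene','s7.png');o=manip.get_obs()
print(o['q'].round(3),o['tool_pos'],Ro.from_quat(o['eef_rot']).as_matrix().round(3))
print('case base/top proj',fproj(w,[.537,.098,.14]),proj(s,[.537,.098,.14]))
g=s['color'].astype(int)[160:195,276:308];m=((g[...,0]>158)).astype(np.uint8);m=cv2.morphologyEx(m,cv2.MORPH_CLOSE,np.ones((5,5)))
c=max(cv2.findContours(m,0,1)[0],key=cv2.contourArea);e=cv2.fitEllipse(c);u,v=e[0][0]+276,e[0][1]+160;print(e,onz(s,u,v,.14))
im=np.zeros((420,760,3),np.uint8);im[:,:400]=w['color'][:,80:480,::-1]
im[:360,400:]=cv2.resize(s['color'][130:220,250:340,::-1],(360,360),interpolation=cv2.INTER_CUBIC)
cv2.imwrite('pics/v7.png',cv2.convertScaleAbs(im,alpha=1.5))
E
```

```text
time_s: 12.65
tool_pos: [0.5373, 0.0984, 0.2428]
eef_rot: [0.385, 0.923, 0.0, 0.0]
wrist_force: [-0.4, 0.1, -0.1]
grip_width: 0.0434
time_s: 13.45
tool_pos: [0.5363, 0.0982, 0.2413]
eef_rot: [-0.085, 0.996, -0.0, -0.001]
wrist_force: [0.3, 0.7, 0.4]
grip_width: 0.0855
[0.181 0.284 0.007 1.296 0.    0.011] [0.53651597 0.09822304 0.24168004] [[-0.986 -0.169 -0.002]
 [-0.169  0.986 -0.   ]
 [ 0.002 -0.    -1.   ]]
case base/top proj [285.48348048 204.32153621] [290.75041988 177.77951901]
((11.481728553771973, 11.418713569641113), (13.54639720916748, 26.00967788696289), 139.12539672851562) [0.51229019 0.11059466 0.14      ]
```

View pics/v7.png

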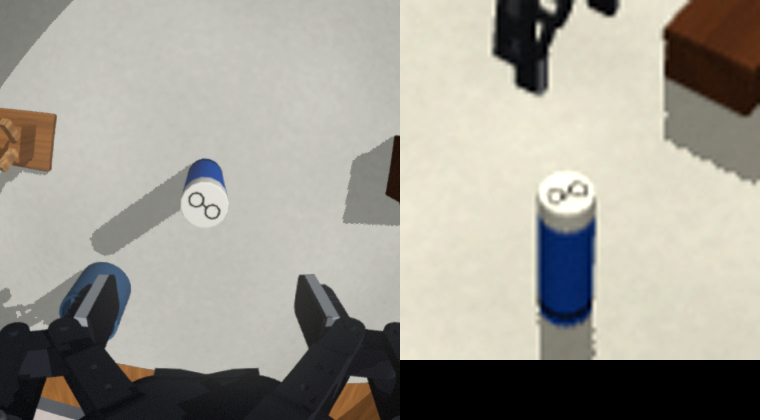

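The cap is shut with no orange visible, and the case is still upright at the expected spot (wrist pixel 284,203). Next I pitch the tool to about 22° below horizontal, standing back from the case.

```bash
python3 -m handwheel '[[0.045,0,0,0,-8.5,0,1],[0,0,0,0,-8.5,0,1],[0,0,0,0,-8.5,0,1],[0,0,0,0,-8.5,0,1],[0,0,0,0,-8.5,0,1],[0,0,0,0,-8.5,0,1],[0,0,0,0,-8.5,0,1],[0,0,0,0,-8.5,0,1]]'
python3 - <<'E'
from h import *
o=manip.get_obs();M=Ro.from_quat(o['eef_rot']).as_matrix()
print(o['q'].round(3),o['tool_pos'],M.round(3),np.hypot(*o['tool_pos'][:2]))
E
```

```text
time_s: 14.35
tool_pos: [0.5046, 0.0929, 0.2427]
eef_rot: [-0.074, 0.867, 0.042, 0.49]
wrist_force: [1.7, -0.2, -1.1]
grip_width: 0.0854
[ 0.197 -0.312 -1.235 -0.381 -0.022  0.014] [0.50460101 0.09285623 0.2426795 ] [[-0.508 -0.17   0.844]
 [-0.087  0.985  0.146]
 [-0.857  0.001 -0.515]] 0.5130735402928529
```

```bash
python3 -m handwheel '[[0.0143,0,0.0109,0,0,0,1],[0.0143,0,0.0109,0,0,0,1],[0.0143,0,0.0109,0,0,0,1],[0.0143,0,0.0109,0,0,0,1],[0.0143,0,0.0109,0,0,0,1],[0.0143,0,0.0109,0,0,0,1],[0.0143,0,0.0109,0,0,0,1],[0.0143,0,0.0109,0,0,0,1]]'
python3 - <<'E'
from h import *
o=manip.get_obs();M=Ro.from_quat(o['eef_rot']).as_matrix();p=o['tool_pos']
print(o['q'].round(3),p,M.round(3))
G=np.array([.537,.098,.09]);print('G-tcp in tool',M.T@(G-p))
s=snap('scene','s8.png');t=snap('top','t8.png')
im=np.zeros((480,800,3),np.uint8);im[:,:480]=cv2.resize(s['color'][110:230,240:360,::-1],(480,480),interpolation=cv2.INTER_CUBIC)
im[:320,480:]=cv2.resize(t['color'][180:260,210:290,::-1],(320,320),interpolation=cv2.INTER_CUBIC)
cv2.imwrite('pics/v8.png',cv2.convertScaleAbs(im,alpha=1.6))
for k in(0,-.033,-.052):print(k,proj(s,p+k*M[:,2]))
E
```

```text
time_s: 15.15
tool_pos: [0.5507, 0.1021, 0.1509]
eef_rot: [-0.075, 0.886, 0.039, 0.455]
wrist_force: [-0.1, 0.3, 0.5]
grip_width: 0.0851
[ 0.198  0.034 -1.282 -0.695 -0.023  0.016] [0.55071107 0.1020636  0.15092674] [[-0.574 -0.169  0.801]
 [-0.098  0.986  0.137]
 [-0.813  0.    -0.582]]
G-tcp in tool [ 0.0577991  -0.00169646  0.02393658]
0 [295.08548762 176.91476806]
-0.033 [287.55849363 169.03123862]
-0.052 [283.19378858 164.45978808]
```

View pics/v8.png

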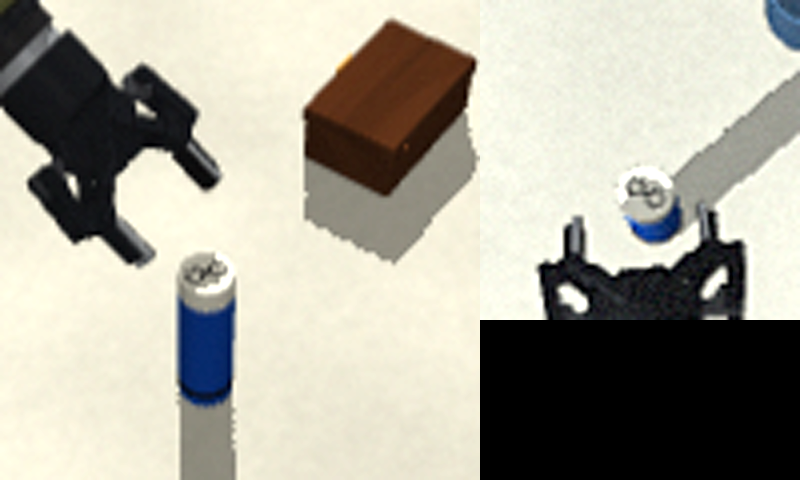

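Tips seen at scene pixels (275.8,175.5) and (293.3,156.3). Their midpoint puts the open tips 46 mm behind the reported TCP, which matches 33 mm shut plus 13 mm. Joint 3 is at its limit, so I'll use a steeper tilt of about 41° and come down straddling the case.

```bash
python3 -m handwheel '[[0,0,0,0,5.4,0,1],[-0.009,-0.001,0.0104,0,0,0,1],[-0.009,-0.001,0.0104,0,0,0,1],[0.0145,0,0.0126,0,0,0,1],[0.0145,0,0.0126,0,0,0,1],[0.0145,0,0.0126,0,0,0,1],[0,0,0,0,0,0,1],[0,0,0,0,0,0,1]]'
python3 - <<'E'
from h import *
o=manip.get_obs();M=Ro.from_quat(o['eef_rot']).as_matrix();p=o['tool_pos']
print(o['q'].round(3),p,M.round(3))
G=np.array([.537,.098,.09]);print('G-tcp in tool',M.T@(G-p))
E
```

```text
time_s: 16.05
tool_pos: [0.5806, 0.105, 0.0932]
eef_rot: [-0.077, 0.902, 0.036, 0.423]
wrist_force: [-0.9, -0.8, 0.6]
grip_width: 0.0851
[ 0.187  0.214 -1.239 -0.758 -0.014  0.01 ] [0.58055277 0.1050268  0.09324785] [[-0.631 -0.169  0.757]
 [-0.109  0.986  0.129]
 [-0.768 -0.001 -0.64 ]]
G-tcp in tool [ 0.03072476  0.00045492 -0.03182059]
```

```bash
python3 -m handwheel '[[0.0077,0,0.0058,0,0,0,1],[0.0077,0,0.0058,0,0,0,1],[0.0077,0,0.0058,0,0,0,1],[0.0077,0,0.0058,0,0,0,1],[0,0,0,0,0,0,1],[0,0,0,0,0,0,0.7],[0,0,0,0,0,0,0.6],[0,0,0,0,0,0,0.56]]' 40
python3 -m handwheel '[[0,0,0,0,0,0,0.5],[0,0,0,0,0,0,0.4],[0,0,0,0,0,0,0.3],[0,0,0,0,0,0,0],[0,0,0,0,0,0,0],[0,0,0,0,0,0,0],[0,0,0,0,0,0,0],[0,0,0,0,0,0,0]]' 50
python3 - <<'E'
from h import *
o=manip.get_obs();M=Ro.from_quat(o['eef_rot']).as_matrix();p=o['tool_pos']
print(p,M.round(3));G=np.array([.537,.098,.09]);print('G-tcp in tool',M.T@(G-p))
s=snap('scene','s9.png');t=snap('top','t9.png')
im=np.zeros((480,800,3),np.uint8);im[:,:480]=cv2.resize(s['color'][130:230,240:340,::-1],(480,480),interpolation=cv2.INTER_CUBIC)
im[:320,480:]=cv2.resize(t['color'][190:270,210:290,::-1],(320,320),interpolation=cv2.INTER_CUBIC)
cv2.imwrite('pics/v9.png',cv2.convertScaleAbs(im,alpha=1.6))
E
```

```text
time_s: 16.85
tool_pos: [0.5831, 0.1056, 0.0586]
eef_rot: [-0.077, 0.903, 0.035, 0.42]
wrist_force: [-0.4, 0.0, 0.4]
grip_width: 0.048
time_s: 17.65
tool_pos: [0.5834, 0.1055, 0.0587]
eef_rot: [-0.077, 0.903, 0.035, 0.421]
wrist_force: [-1.6, -2.6, 5.5]
grip_width: 0.0432
[0.58343068 0.10546397 0.05869057] [[-0.634 -0.169  0.754]
 [-0.11   0.986  0.128]
 [-0.765 -0.001 -0.644]]
G-tcp in tool [ 0.00630837  0.00044898 -0.05614092]
```

View pics/v9.png

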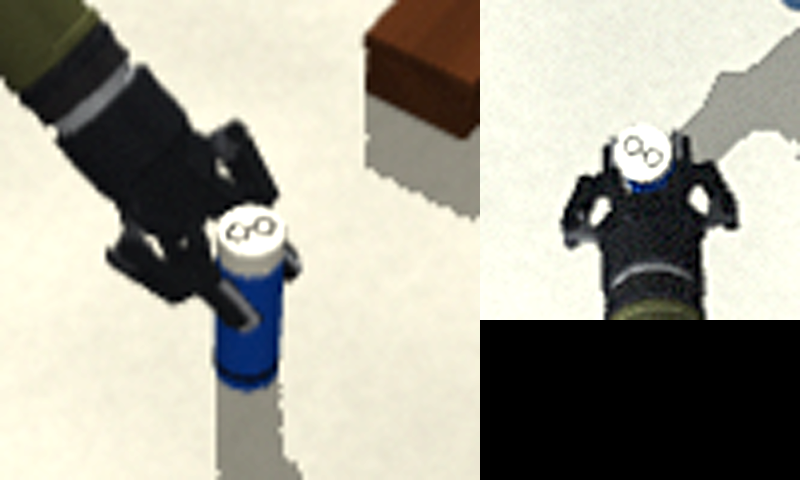

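The case is gripped (width 43 mm), but the hand stopped about 6 mm short along tool x. That leaves the pads too near the high saddle, so I'll regrip lower.

```bash
python3 -m handwheel '[[0,0,0,0,0,0,0.75],[0,0,0,0,0,0,0.75],[0,0,0,0,0,0,0.75],[0.0035,0.0005,0,0,0,0,0.75],[0.0035,0,0,0,0,0,0.75],[0,0,0,0,0,0,0.75],[0,0,0,0,0,0,0.75],[0,0,0,0,0,0,0.75]]' 50
python3 - <<'E'
from h import *
o=manip.get_obs();M=Ro.from_quat(o['eef_rot']).as_matrix();p=o['tool_pos']
print(o['q'].round(3),p,M.round(3));G=np.array([.537,.098,.09]);print('G-tcp in tool',M.T@(G-p))
E
```

```text
time_s: 18.55
tool_pos: [0.5819, 0.106, 0.0547]
eef_rot: [-0.077, 0.905, 0.035, 0.417]
wrist_force: [0.5, 0.7, -0.7]
grip_width: 0.0637
[ 0.189  0.35  -1.283 -0.925 -0.015  0.011] [0.58186101 0.10598862 0.05467717] [[-0.64  -0.169  0.75 ]
 [-0.111  0.986  0.128]
 [-0.761 -0.001 -0.649]]
G-tcp in tool [ 0.00271202 -0.00031693 -0.05758971]
```

```bash
python3 -m handwheel '[[0,0,0,0,0,0,0.6],[0,0,0,0,0,0,0.5],[0,0,0,0,0,0,0.4],[0,0,0,0,0,0,0.2],[0,0,0,0,0,0,0],[0,0,0,0,0,0,0],[0,0,0,0,0,0,0],[0,0,0,0,0,0,0]]' 60
python3 -c "
from h import *
o=manip.get_obs();M=Ro.from_quat(o['eef_rot']).as_matrix();p=o['tool_pos'];print(p,M.round(4).tolist())
print('c',M.T@[0,0,1],'B',M.T@(np.array([.537,.098,0])-p))"
python3 -m handwheel '[[-0.004,0,-0.003,0,0,0,0],[-0.011,0,-0.0095,0,0,0,0],[-0.015,0,-0.013,0,0,0,0],[-0.015,0,-0.013,0,0,0,0],[-0.015,0,-0.013,0,0,0,0],[-0.015,0,-0.013,0,0,0,0],[-0.015,0,-0.013,0,0,0,0],[0,0,0,0,0,0,0]]'
python3 - <<'E'
from h import *
o=manip.get_obs();M=Ro.from_quat(o['eef_rot']).as_matrix();p=o['tool_pos']
print(o['q'].round(3),p,M.round(3),o['wrist_force'])
w=snap('wrist','w10.png');s=snap('scene','s10.png');snap('top','t10.png')
im=np.zeros((420,800,3),np.uint8);im[:,:500]=w['color'][:,30:530,::-1]
im[:300,500:]=cv2.resize(s['color'][90:230,220:360,::-1],(300,300),interpolation=cv2.INTER_CUBIC)
cv2.imwrite('pics/v10.png',cv2.convertScaleAbs(im,alpha=1.5))
E
```

```text
time_s: 19.35
tool_pos: [0.582, 0.1059, 0.0549]
eef_rot: [-0.077, 0.905, 0.035, 0.418]
wrist_force: [-0.5, -1.3, 1.9]
grip_width: 0.043
[0.58204588 0.10588807 0.05491533] [[-0.6392, -0.1692, 0.7502], [-0.1109, 0.9856, 0.1278], [-0.761, -0.0015, -0.6488]]
c [-0.76098371 -0.00148858 -0.64876928] B [ 7.14587872e-02 -7.01914272e-05  8.26897692e-04]
time_s: 20.15
tool_pos: [0.5828, 0.1067, 0.1774]
eef_rot: [-0.078, 0.903, 0.036, 0.42]
wrist_force: [-0.1, 0.3, -1.0]
grip_width: 0.0428
[ 0.19  -0.03  -1.071 -0.34  -0.015  0.012] [0.58280375 0.10665042 0.17742455] [[-0.635 -0.17   0.753]
 [-0.11   0.985  0.129]
 [-0.764 -0.001 -0.645]] [-0.13288384  0.33849516 -1.00500481]
```

View pics/v10.png

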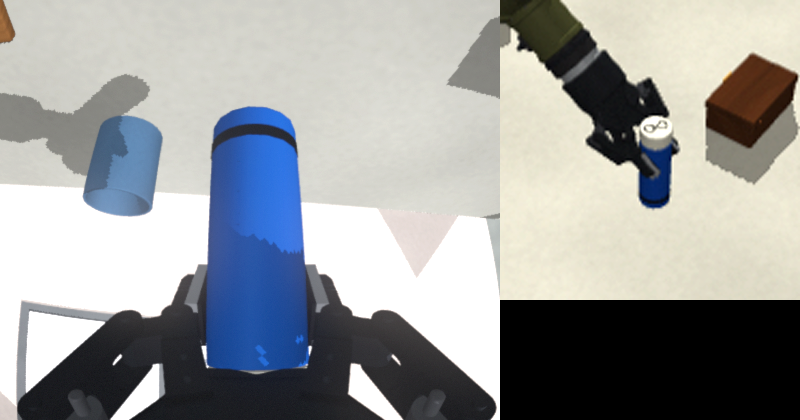

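Lifted cleanly: in the wrist view the case hangs between the pads with its base (dark band) at the top, about (252,135) in the composite, with the mug at (125,165). Next I work out the turn and refine the cradle pose from the first pictures with line fits.

```bash
cat >> h.py <<'E'
C=np.array([-.761,-.0015,-.6488]);C/=np.linalg.norm(C);B=np.array([.0715,0.,.0008])
def goal(yaw,cx,cy):
    a=np.array([-np.sin(yaw),np.cos(yaw),0]);Z=np.array([0,0,1.])  # yaw from +y
    c=np.cos(np.radians(18))*a+np.sin(np.radians(18))*Z; y=np.cross(Z,a)
    r=np.cross(y,c)  # radial of standing basis
    t=np.cross(Z,[1,0,0]);S=np.c_[np.cross(y,c),y,c]
    T=np.c_[np.cross([0,1,0],C),[0,1,0],C]; u,_,v=np.linalg.svd(S@T.T);M=u@v
    O=np.array([cx,cy,0])-.066*a+.043*Z
    return M,O,c,O-M@B
E
python3 - <<'E'
from h import *
b=load('t0.png');g=b['color'].astype(int);m=(g[...,0]-g[...,2]>25).astype(np.uint8);m[:,:310]=0;m[:,378:]=0;m[:220]=0;m[265:]=0
# long edges: per column top & bottom rows; world lines
top=[];bot=[]
for u in range(322,368):
    r=np.nonzero(m[:,u])[0];top.append((u,r.min()-.5));bot.append((u,r.max()+.5))
def ln(p,z):
    W=np.array([onz(b,*q,z)[:2] for q in p]);k=np.polyfit(W[:,1],W[:,0],1);e=W[:,0]-np.polyval(k,W[:,1]);ok=abs(e)<.0025;k=np.polyfit(W[ok,1],W[ok,0],1);return k,ok.sum(),e.std()
for n,p in(('far',top),('near',bot)):
    for z in(0,.012): k,no,sd=ln(p,z);print(n,z,'slope',k[0].round(4),'x at y=-.2',np.polyval(k,-.2).round(4),no,sd.round(4))
L=[];R_=[]
for v in range(235,256):
    c=np.nonzero(m[v])[0];L.append(onz(b,c.min()-.5,v,.012)[1]);R_.append((onz(b,c.max()+.5,v,.012)[1],onz(b,c.max()+.5,v,0)[1]))
print('high end y',np.round(np.median(L),4),'low end y',np.median(R_,0).round(4))
o=manip.get_obs();M=Ro.from_quat(o['eef_rot']).as_matrix();p=o['tool_pos']
Mf,O,c,P=goal(-.027,.522,-.2035)
rv=np.degrees(Ro.from_matrix(M.T@Mf).as_rotvec());print('rotvec',rv,np.linalg.norm(rv),'P',P,'det',np.linalg.det(Mf),Mf.round(3),'O',O)
print('delta after in tool',Mf.T@(P-p), Mf.T@(P+[0,0,.07]-p), 'check c',Mf@C,c)
E
```

```text
far 0 slope 0.0316 x at y=-.2 0.5629 45 0.0012
far 0.012 slope 0.0316 x at y=-.2 0.5609 45 0.0012
near 0 slope 0.022 x at y=-.2 0.4819 46 0.0009
near 0.012 slope 0.022 x at y=-.2 0.4806 46 0.0009
high end y -0.1159 low end y [-0.2941 -0.2966]
rotvec [-19.4483839   59.55032505 -81.03070517] 102.42292726718362 P [ 0.52196926 -0.20311215  0.01643555] det 0.9999999999999997 [[-0.024 -1.    -0.01 ]
 [-0.924  0.026 -0.382]
 [ 0.382 -0.    -0.924]] O [ 0.52021822 -0.26947594  0.043     ]
delta after in tool [0.22763668 0.04998262 0.26225982] [0.25436769 0.0499664  0.19756474] check c [0.0264251  0.95068936 0.30901691] [0.02567541 0.95070988 0.30901699]
```

```bash
python3 -m handwheel '[[0,0,0,-1.5,4.58,-6.23,0],[0,0,0,-1.5,4.58,-6.23,0],[0,0,0,-1.5,4.58,-6.23,0],[0,0,0,-1.5,4.58,-6.23,0],[0,0,0,-1.5,4.58,-6.23,0],[0,0,0,-1.5,4.58,-6.23,0],[0,0,0,-1.5,4.58,-6.23,0],[0,0,0,-1.5,4.58,-6.23,0]]'
python3 -m handwheel '[[0,0,0,-1.5,4.58,-6.23,0],[0,0,0,-1.5,4.58,-6.23,0],[0,0,0,-1.5,4.58,-6.23,0],[0,0,0,-1.5,4.58,-6.23,0],[0,0,0,-1.5,4.58,-6.23,0],[0,0,0,0,0,0,0],[0,0,0,0,0,0,0],[0,0,0,0,0,0,0]]'
cat > st.py <<'E'
from h import *
import sys
o=manip.get_obs();M=Ro.from_quat(o['eef_rot']).as_matrix();p=o['tool_pos']
Mf,O,c,P=goal(-.027,.5213,-.2055)
print('q',o['q'].round(3),'p',p.round(4),'rotvec',np.degrees(Ro.from_matrix(M.T@Mf).as_rotvec()).round(2),'F',o['wrist_force'].round(1))
T=np.c_[c,np.cross([0,0,1],c)/np.linalg.norm(np.cross([0,0,1],c)),np.zeros(3)];T[:,2]=np.cross(T[:,0],T[:,1])
b=p+M@B;print('case base in trough',T.T@(b-O).round(4),'cap',(T.T@(b+.14*M@C-O)).round(4))
for h in (.07,.02,0): print('to goal+%g along trough z, tool axes'%h,(M.T@(P+h*T[:,2]-p)).round(4))
E
python3 st.py
```

```text
time_s: 21.1
tool_pos: [0.5807, 0.1056, 0.1712]
eef_rot: [-0.494, 0.862, -0.076, 0.084]
wrist_force: [0.4, 0.0, -1.8]
grip_width: 0.0426
time_s: 21.9
tool_pos: [0.5808, 0.1055, 0.1727]
eef_rot: [-0.684, 0.704, -0.136, -0.138]
wrist_force: [-0.1, -0.6, -1.2]
grip_width: 0.0426
q [ 0.39   0.502  0.095  1.328 -0.356 -1.123] p [0.5808 0.1055 0.1727] rotvec [-0.03  0.08 -0.16] F [-0.1 -0.6 -1.2]
case base in trough [ 0.34508406 -0.05099317  0.05211379] cap [ 0.4851 -0.0513  0.0523]
to goal+0.07 along trough z, tool axes [0.2746 0.0508 0.2099]
to goal+0.02 along trough z, tool axes [0.2422 0.0509 0.248 ]
to goal+0 along trough z, tool axes [0.2293 0.051  0.2632]
```

```bash
python3 -m handwheel '[[0.015,0.003,0.012,0,0,0,0],[0.025,0.005,0.019,0,0,0,0],[0.03,0.005,0.023,0,0,0,0],[0.03,0.005,0.023,0,0,0,0],[0.03,0.005,0.023,0,0,0,0],[0.03,0.005,0.023,0,0,0,0],[0.03,0.005,0.023,0,0,0,0],[0.03,0.005,0.023,0,0,0,0]]'
python3 -m handwheel '[[0.025,0.006,0.019,0,0,0,0],[0.018,0.004,0.014,0,0,0,0],[0.0076,0.0018,0.006,0,0,0,0],[0.004,0.001,0.002,0,0,0,0],[0,0,0,0,0,0,0],[0,0,0,0,0,0,0],[0,0,0,0,0,0,0],[0,0,0,0,0,0,0]]'
python3 st.py
python3 - <<'E'
from h import *
w=snap('wrist','w11.png');s=snap('scene','s11.png');t=snap('top','t11.png')
im=np.zeros((600,800,3),np.uint8);im[:420,:500]=w['color'][:,30:530,::-1]
im[:300,500:]=cv2.resize(s['color'][200:300,170:270,::-1],(300,300),interpolation=cv2.INTER_CUBIC)
im[300:600,500:]=cv2.resize(t['color'][195:285,300:390,::-1],(300,300),interpolation=cv2.INTER_CUBIC)
cv2.imwrite('pics/v11.png',cv2.convertScaleAbs(im,alpha=1.6))
E
```

```text
time_s: 22.7
tool_pos: [0.5351, -0.1627, 0.1016]
eef_rot: [-0.683, 0.704, -0.137, -0.137]
wrist_force: [0.3, 0.4, -1.6]
grip_width: 0.0429
time_s: 23.5
tool_pos: [0.5224, -0.2255, 0.084]
eef_rot: [-0.685, 0.703, -0.136, -0.138]
wrist_force: [-0.3, -0.1, -2.2]
grip_width: 0.0427
q [-0.172  0.362 -0.385  0.761 -0.386 -1.729] p [ 0.5224 -0.2255  0.084 ] rotvec [-0.15  0.07 -0.02] F [-0.3 -0.1 -2.2]
case base in trough [ 0.00146151 -0.00165033  0.07039368] cap [ 0.1414 -0.0015  0.0706]
to goal+0.07 along trough z, tool axes [0.0008 0.0017 0.0014]
to goal+0.02 along trough z, tool axes [-0.0316  0.0018  0.0394]
to goal+0 along trough z, tool axes [-0.0445  0.0018  0.0547]
```

View pics/v11.png

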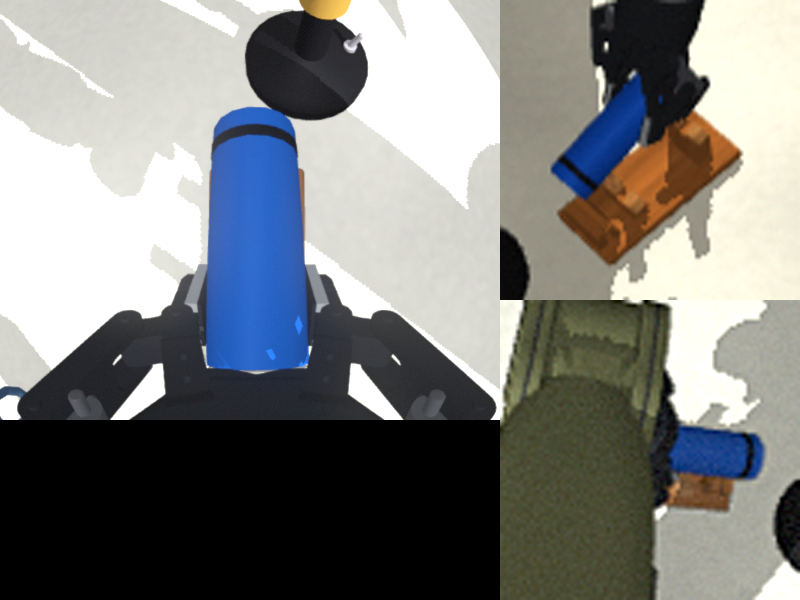

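The wrist view is unchanged from the lift, so there was no slip. In the scene and top crops the case is above the cradle with its base toward the foot stop. A quick numeric check of the base end comes before lowering.

```bash
python3 - <<'E'
from h import *
o=manip.get_obs();M=Ro.from_quat(o['eef_rot']).as_matrix();p=o['tool_pos'];c=M@C;b=p+M@B
y=M[:,1];n=np.cross(c,y);an=np.linspace(0,6.28,72)
pts=[b+k*c+.022*(np.cos(a)*y+np.sin(a)*n) for k in(0,.05) for a in an]
for nm,f,bx in(('top',load('t11.png'),(350,220,400,250)),('scene',load('s11.png'),(180,215,215,275))):
    q=np.array([proj(f,x) for x in pts]);h=cv2.convexHull(q.astype(np.float32))
    g=f['color'].astype(int);m=((g[...,2]-g[...,0]>12)).astype(np.uint8);x0,y0,x1,y1=bx;k=m*0;k[y0:y1,x0:x1]=m[y0:y1,x0:x1]
    ct=max(cv2.findContours(k,0,1)[0],key=cv2.contourArea)[:,0];ct2=ct
    print(nm,'pred x',q[:,0].min().round(1),q[:,0].max().round(1),'y',q[:,1].min().round(1),q[:,1].max().round(1),'obs x',ct[:,0].min()-.5,ct[:,0].max()+.5,'y',ct[:,1].min()-.5,ct[:,1].max()+.5)
E
```

```text
top pred x 357.8 379.4 y 232.6 248.8 obs x 349.5 379.5 y 231.5 248.5
scene pred x 184.7 209.3 y 242.6 267.0 obs x 186.5 214.5 y 224.5 265.5
```

```bash
python3 -m handwheel '[[-0.0045,0.0005,0.005,0,0,0,0],[-0.0045,0.0005,0.005,0,0,0,0],[-0.0045,0.0004,0.005,0,0,0,0],[-0.0045,0.0004,0.005,0,0,0,0],[-0.0045,0,0.005,0,0,0,0],[-0.0045,0,0.005,0,0,0,0],[-0.004,0,0.0045,0,0,0,0],[-0.0025,0,0.003,0,0,0,0]]'
python3 -m handwheel '[[-0.0013,0,0.0015,0,0,0,0],[-0.0013,0,0.0015,0,0,0,0],[-0.0013,0,0.0015,0,0,0,0],[-0.0013,0,0.0015,0,0,0,0],[-0.0013,0,0.0015,0,0,0,0],[0,0,0,0,0,0,0],[0,0,0,0,0,0,0],[0,0,0,0,0,0,0]]'
python3 st.py
```

```text
time_s: 24.45
tool_pos: [0.5203, -0.2093, 0.0357]
eef_rot: [-0.684, 0.703, -0.136, -0.138]
wrist_force: [-0.4, 0.5, -1.5]
grip_width: 0.0427
time_s: 25.25
tool_pos: [0.5207, -0.2065, 0.0271]
eef_rot: [-0.684, 0.703, -0.136, -0.138]
wrist_force: [-0.3, 0.2, -2.6]
grip_width: 0.0429
q [-0.137  0.422 -0.466  0.634 -0.388 -1.689] p [ 0.5207 -0.2065  0.0271] rotvec [-0.1   0.06 -0.09] F [-0.3  0.2 -2.6]
case base in trough [0.00189571 0.00066195 0.0104244 ] cap [0.1419 0.0005 0.0106]
to goal+0.07 along trough z, tool axes [ 0.04   -0.0007 -0.044 ]
to goal+0.02 along trough z, tool axes [ 0.0076 -0.0005 -0.0059]
to goal+0 along trough z, tool axes [-0.0053 -0.0005  0.0093]
```

```bash
python3 -m handwheel '[[-0.0007,0,0.0008,0,0,0,0],[-0.0007,0,0.0008,0,0,0,0],[-0.0007,0,0.0008,0,0,0,0],[-0.0007,0,0.0008,0,0,0,0],[-0.0007,0,0.0008,0,0,0,0],[-0.0007,0,0.0008,0,0,0,0],[0,0,0,0,0,0,0],[0,0,0,0,0,0,0]]'
python3 st.py
```

```text
time_s: 26.05
tool_pos: [0.5216, -0.2047, 0.0214]
eef_rot: [-0.684, 0.703, -0.137, -0.138]
wrist_force: [1.0, -0.6, 0.4]
grip_width: 0.0427
q [-0.133  0.43  -0.473  0.62  -0.389 -1.685] p [ 0.5216 -0.2047  0.0214] rotvec [-0.18  0.03 -0.13] F [ 1.  -0.6  0.4]
case base in trough [ 0.0018996  -0.00018913  0.00453495] cap [ 0.1419 -0.0002  0.0046]
to goal+0.07 along trough z, tool axes [ 0.0439  0.0001 -0.0486]
to goal+0.02 along trough z, tool axes [ 0.0114  0.0003 -0.0105]
to goal+0 along trough z, tool axes [-0.0015  0.0004  0.0047]
```

```bash
python3 -m handwheel '[[-0.0007,0,0.0008,0,0,0,0],[-0.0007,0,0.0008,0,0,0,0],[-0.0007,0,0.0008,0,0,0,0],[0,0,0,0,0,0,0],[0,0,0,0,0,0,0],[0,0,0,0,0,0,0],[0,0,0,0,0,0,0],[0,0,0,0,0,0,0]]'
python3 st.py
```

```text
time_s: 26.85
tool_pos: [0.5231, -0.2046, 0.0199]
eef_rot: [-0.683, 0.704, -0.139, -0.138]
wrist_force: [2.9, -1.9, 9.2]
grip_width: 0.0427
q [-0.131  0.432 -0.475  0.614 -0.391 -1.683] p [ 0.5231 -0.2046  0.0199] rotvec [-0.33 -0.1  -0.23] F [ 2.9 -1.9  9.2]
case base in trough [ 0.0017214  -0.00148326  0.00322595] cap [ 0.1417 -0.0015  0.003 ]
to goal+0.07 along trough z, tool axes [ 0.0447  0.0013 -0.0498]
to goal+0.02 along trough z, tool axes [ 0.0122  0.0017 -0.0118]
to goal+0 along trough z, tool axes [-0.0008  0.0018  0.0034]
```

Contact is made: about 11 N upward, with the case within about 3 mm of the seated pose. I'll ease the side load, release, and retreat along the fingers.

```bash
python3 -m handwheel '[[0,-0.001,0,0,0,0,0],[0,0,0,0,0,0,0],[0,0,0,0,0,0,0.5],[0,0,0,0,0,0,0.55],[0,0,0,0,0,0,0.6],[0,0,0,0,0,0,0.8],[0,0,0,0,0,0,1],[0,0,0,0,0,0,1]]' 30
python3 st.py
python3 -m handwheel '[[0,0,0,0,0,0,1],[0,0,0,0,0,0,1],[0,0,-0.004,0,0,0,1],[0,0,-0.008,0,0,0,1],[0,0,-0.015,0,0,0,1],[0,0,-0.025,0,0,0,1],[0,0,-0.03,0,0,0,1],[0,0,-0.03,0,0,0,1]]'
python3 -m handwheel '[[0,0,-0.04,0,0,0,1],[0,0,-0.04,0,0,0,1],[0,0,-0.04,0,0,0,1],[0,0,-0.03,0,0,0,1],[0,0,0,0,0,0,1],[0,0,0,0,0,0,1],[0,0,0,0,0,0,1],[0,0,0,0,0,0,1]]'
python3 - <<'E'
from h import *
Mf,O,c,P=goal(-.027,.5213,-.2055);y=np.cross([0,0,1],c);y/=np.linalg.norm(y);n=np.cross(c,y);an=np.linspace(0,6.28,72)
s=snap('scene','s12.png');t=snap('top','t12.png');w=snap('wrist','w12.png');print(manip.get_obs()['wrist_force'])
im=np.zeros((600,800,3),np.uint8);im[:400,:400]=cv2.resize(s['color'][205:295,175:265,::-1],(400,400),interpolation=cv2.INTER_CUBIC)
im[:400,400:]=cv2.resize(t['color'][200:280,305:385,::-1],(400,400),interpolation=cv2.INTER_CUBIC)
for k in(0,.118,.14):
    for a in an[::2]:
        X=O+k*c+.022*(np.cos(a)*y+np.sin(a)*n)
        u,v=proj(s,X);cv2.circle(im,(int((u-174.5)*400/90),int((v-204.5)*400/90)),1,(0,255,0),-1)
        u,v=proj(t,X);cv2.circle(im,(int(400+(u-304.5)*5),int((v-199.5)*5)),1,(0,255,0),-1) if u>305 else 0
im[400:,:267]=cv2.resize(w['color'][...,::-1],(267,200))
cv2.imwrite('pics/v12.png',cv2.convertScaleAbs(im,alpha=1.6))
E
```

```text
time_s: 27.65
tool_pos: [0.5212, -0.2032, 0.0175]
eef_rot: [-0.684, 0.703, -0.136, -0.139]
wrist_force: [-0.3, 0.2, 0.1]
grip_width: 0.0854
q [-0.131  0.436 -0.476  0.616 -0.388 -1.683] p [ 0.5212 -0.2032  0.0175] rotvec [-0.04  0.08 -0.06] F [-0.3  0.2  0.1]
case base in trough [0.00211023 0.00025122 0.00036581] cap [1.421e-01 1.000e-04 5.000e-04]
to goal+0.07 along trough z, tool axes [ 0.0467 -0.0002 -0.0516]
to goal+0.02 along trough z, tool axes [ 0.0143 -0.0002 -0.0135]
to goal+0 along trough z, tool axes [ 0.0014 -0.0001  0.0017]
time_s: 28.45
tool_pos: [0.5224, -0.1602, 0.123]
eef_rot: [-0.684, 0.703, -0.136, -0.138]
wrist_force: [0.6, -0.9, 0.2]
grip_width: 0.0852
time_s: 29.25
tool_pos: [0.5228, -0.104, 0.2588]
eef_rot: [-0.684, 0.703, -0.135, -0.139]
wrist_force: [0.5, 0.6, 0.7]
grip_width: 0.0851
[-0.10980021 -0.43398673  0.40423339]
```

View pics/v12.png

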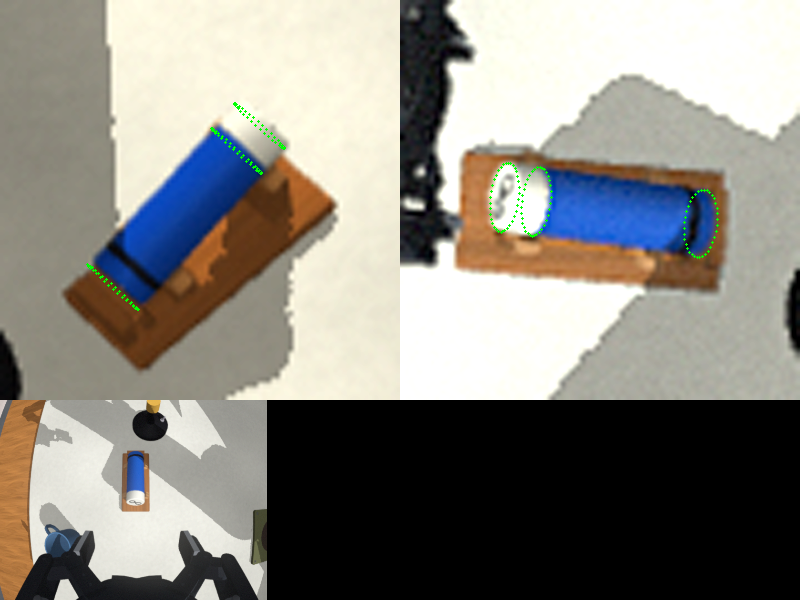

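The final view shows the case in both saddles. The predicted seated outlines fall on it within about 1–2 px, the cap is shut and at the high end, and the gripper is clear.

```bash
python3 -c "
from rig import manip
print(manip.sign_off())"
```

```text
the job is handed in; nothing more can be done
None
```

I pressed the cap home with the closed fingertips, gripped the case about 90 mm up and turned it. I then lowered it into the cradle base end down until it made contact, let go and backed off. The job was handed in at about 29 s of the 58 s allowed, and no verdict was reported.

**Last checks:**
- **Cap:** no orange neck is visible in the final picture. The press reached its stop at 39 N.
- **Seating:** about 11 N of upward contact while the case was still held. After release, the expected seated outline matches the case within about 1–2 pixels (3–4 mm), with the base a few mm or less from the foot stop. These views cannot resolve the 6 mm and 4° limits much more finely than that.
- **Robot:** fingers fully open and clear of everything, with wrist force back to noise level.
- **Mug, lamp base and wooden box:** the arm stayed clear of them. I did not re-measure their positions at the end.

**What disagreed or fell short:**
- **Fingertips:** they sit about 33 mm short of the reported TCP when shut, and 46 mm when open. I found this in the pictures and confirmed it by contact, then corrected for it.
- **Joint 3 limit:** the arm could not reach the flatter approach I planned, so I gripped at about 40° tilt. The first grip came out a few mm too high, and I redid it lower.
- **Press drift:** the fingertips slid about 5 mm sideways on the cap at peak force. The case itself did not move.

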